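# Ready the control box for service: tool in cradle, sprung lid held open

## Robot

A 6-joint arm with a two-finger parallel gripper is mounted at the origin on a cart in front of the work surface, level with it; the furniture and walls round the work are solid. World frame = base frame: x ahead of the robot, y to its left, z up, the work surface at z = 0. Lengths are in m, angles in rad, forces in N, time in s.
With the tool pointing down it reaches from about 0.35 to 0.85 m from the base axis. Payload 8.1 kg.
Tool frame: the origin (TCP) lies at the centre of the arm's flange, where the gripper is bolted on; the fingertips stand 186 mm ahead of it and the grasp point (between the pads) lies 167 mm ahead of it; z points along the fingers, y is the line along which they close (so a half turn about z gives the same grasp; the last joint's range is limited). The gripper opens to 93 mm and grips with 3 to 60 N. Pads are 15 mm wide; open, the fingers measure 128 mm over their backs; the gripper's body (75 mm by 188 mm) begins 65 mm behind the grasp point.
Start: joints at [1.179, 0.13, 1.488, -0, 1.523, -0.085], TCP at [0.181, 0.572, 0.405] pointing down, gripper open.
Joint ranges: [-2.96, 2.96], [-0.89, 2.26], [0.02, 2.5], [-1.34, 4.48], [0, 2.73], [-2.66, 2.66]. Speed limits (rad/s): [2.39, 2.39, 2.79, 3.14, 3.14, 3.14].

## Interface

Orientations are given as a rotation vector (axis times angle).
In Python, from plant import robot gives the robot as it stands.
- The arm moves only by the tool apply_moves, never from a script. Its argument "series" is a list of rows, each a list of 2 entries, a list of its own where there are three numbers: the shift along the tool's x, y, z in mm, then the turn, a rotation vector about the tool's x, y, z in rad. A call has 1 to 12 rows; each row shifts and turns the commanded pose from where the row before left it, along the tool's axes as they then stand; what a row does not reach is not made up. A row lasts 1/12 s, in which the tool goes at most 41.7 mm and 7.16 degrees, less where a joint would pass 70% of its speed; a pose out of reach is approached as far as the arm can. A call is refused whole if a number of a shift passes 41.7 or a number of a turn 0.125, either way. A call with a gripper value outside its range is refused whole. "claw" is the opening, from 0 (shut) to 1 (fully open), set as the call begins (left out, the last holds). The fingers move at their own pace and stop on an object; "newtons" is the grip in N (left out, the last holds). Time passes only in rows, so rows that do not move let the fingers close. It gives the time, the measured TCP pose, the force, the opening and the grip force at its end, in the units of the state.
- robot.read_state(): the state, without advancing time (a new reading comes with each control period).
- robot.read_camera(name): name is "side" or "top"; returns (picture, depth): 384x512x3 uint8, blue, green, red; 384x512 float32, m along the optical axis (not along the pixel's ray), 0 where there is no reading.
- robot.calibration(name): a dict with "fx", "fy", "cx", "cy" (pixels), "extrinsics" (4x4, takes a point from world to camera coordinates). Camera axes: x right, y down, z forward; pixel columns grow to the right and rows downward; lengths in m; the calibration is good to about 2 mm. A picture is of the moment at which its call begins. calibration takes no time and is no camera call.
- robot.close_job(): hands the job in; it is judged then, once.
The state is a dict: "t": time; "q": joint angles; "dq": joint speeds; "joint_torque": joint torques, N m; "tool_pos": TCP position; "orientation": TCP orientation; "force": force on the tool from outside, world axes, zero at the start; "wrist_torque": the same for the moment, N m; "opening": finger opening in m; "gripper_force": force on a finger pad.
Only numpy, scipy, OpenCV 4.12 (cv2) and the standard library are available. Lean on these libraries where they do the work, as an engineer would, in place of code of your own. Each camera call takes 0.05 s, during which the arm holds its last target. There are 200 camera calls.

## Task

Make the control box ready for a colleague who will tighten its terminals: lay the blue-handled screwdriver in the tool cradle, its handle in the wide V and its shank in the narrow V, and let go of it. Then take the red pull of the box's sprung white lid, open the lid to 50 degrees from shut (a yellow bead on the wire quadrant marks it) and finish still holding it there, steady, since it springs shut if released. The lid stays shut until the screwdriver is in the cradle, and the other things on the table stay as they are.

Things in the scene. Friction and masses are not known exactly. Their poses are not given: they have to be found in the camera images.
- screwdriver_grip (a point): Grip point of the blue-handled cross-head screwdriver (177 mm, 80 g) lying on the table at the front: on its axis, 12.8 mm above the table, near its centre of mass. +y along the tool to its tip, +z up as it lies. The round 25 mm handle reaches from 54 mm behind (butt) to 38 mm ahead of the point, the 7 mm shank on to 112 mm ahead
- screwdriver: The same screwdriver; origin on its underside, 34 mm nearer the tip than the grip point; same axes
- cradle_seat (a point): Where the screwdriver's grip point lies when seated, 43 mm above the table: +y to the seated tool's tip, +z up. The wide V (handle) stands 26 to 44 mm behind this point, 49 mm wide, tops 46 mm above the table; the narrow V (shank) 65 to 77 mm ahead, 38 mm wide, tops 53 mm. 45 degree sides centre the tool; between the Vs fingers have room
- cradle: Tool cradle fixed to the table, at the left front or right front, the screwdriver on the other side: aluminium foot plate 50 x 150 mm, 6 mm thick, with two black V supports. Origin on the table, 34 mm ahead (+y) of the seat point; axes as the seat's
- lid_pull (a point): Centre of the lid's red pull: an upright disc, 26 mm across, with flat sides, 16 mm thick along y (the hinge direction). Pinch it along y from above; it can turn between the fingers as the lid rises. It stands 32 mm before the lid's front edge on a 10 mm neck, 62 mm above the table when shut. Axes turn with the lid; shut: +x to the hinge, +z up
- lid_hinge (a point): On the hinge line, middle of the box's far top rim, 50 mm above the table; does not turn with the lid. x level, +x away from the pull, y along the hinge, z up. At lid angle a the pull's centre lies at x = -142 cos a + 12 sin a, y = 0, z = 142 sin a + 12 cos a (mm) from here
- lid (a joint): Opening angle of the lid, rad: 0 shut, growing as the pull goes up and back; 50 degrees = 0.873; stop at 1.7. The lid (110 mm deep, 120 wide, 6 thick, 0.12 kg) is pressed shut by a spring and its weight: about 1.3 N at the pull to start, 2.6 N at 50 degrees
- enclosure: Grey control box fixed to the table, 110 (x) x 120 (y) x 50 mm high under the lid, with a thin wire quadrant (50 mm radius about the hinge, yellow bead at 50 degrees) beside its +y side, up to 100 mm above the table. Origin: centre of underside; +x towards the hinge
- oil_bottle: Small black-capped bottle, 56 mm across, 215 mm tall, at the back right; leave alone. Origin: centre of underside
- tin: Green food tin, 57 mm across, 72 mm tall, in the back right corner; leave alone. Origin: centre of underside
- lamp_carton: White and green lamp carton lying behind the pen tray at the back left, 45x110x40 mm; leave alone. Origin: centre of underside
- tape_roll: Roll of black insulating tape lying flat, 64 mm across, 19 mm high, at the left front; leave alone. Origin: centre of underside
- red_tape: Roll of red insulating tape lying flat, 58 mm across, 19 mm high, at the right front; leave alone. Origin: centre of underside

How it is judged:
On the way, in this order (a step that is already met when the one before it is completed fails the run):
1. the blue screwdriver lies released in both Vs of the cradle while the lid is still shut (x of screwdriver_grip in the frame of cradle_seat between -0.005 and 0.005 m and y of screwdriver_grip in the frame of cradle_seat between -0.02 and 0.02 m and z of screwdriver_grip in the frame of cradle_seat between -0.005 and 0.005 m and y of screwdriver in the frame of cradle_seat above 0 m and angle between the y axis of screwdriver_grip and the y axis of cradle_seat, either way round below 0.1 rad and contact force between screwdriver and cradle above 0.2 N and contact force between screwdriver and the arm below 0.05 N and contact force between screwdriver and the fingers below 0.05 N and linear speed of screwdriver below 0.03 m/s and value of joint lid below 0.08 rad), for 0.2 s.
2. the lid is held by its pull at 50 degrees (value of joint lid between 0.768 and 0.977 rad and contact force between the fingers and lid above 1 N and contact force between lid and screwdriver below 0.05 N and velocity of joint lid between -0.1 and 0.1 rad/s), for 0.2 s.
At the end, for the whole second after the job is handed in: Blue screwdriver released and still in the cradle (grip point within 5 mm sideways and in height, 20 mm lengthwise of the seat point, axis within 0.1 rad, handle in the wide V); the fingers hold the lid steady at 50 +- 6 degrees (0.768 to 0.977 rad), pressing over 1 N (all of step 2 and x of screwdriver_grip in the frame of cradle_seat between -0.005 and 0.005 m and y of screwdriver_grip in the frame of cradle_seat between -0.02 and 0.02 m and z of screwdriver_grip in the frame of cradle_seat between -0.005 and 0.005 m and y of screwdriver in the frame of cradle_seat above 0 m and angle between the y axis of screwdriver_grip and the y axis of cradle_seat, either way round below 0.1 rad and contact force between screwdriver and cradle above 0.2 N and contact force between screwdriver and the arm below 0.05 N and contact force between screwdriver and the fingers below 0.05 N and linear speed of screwdriver below 0.03 m/s); the arm keeps its last pose, push and grip.
It fails at once if the lid is opened before the screwdriver is in the cradle (value of joint lid above 0.15 rad and distance between screwdriver_grip and cradle_seat above 0.03 m).
It fails at once if another thing on the table is moved or knocked over (distance of any of oil_bottle, tin, lamp_carton, tape_roll, red_tape from where it was at the start of the episode above 0.03 m or angle between any of oil_bottle, tin, lamp_carton, tape_roll, red_tape's own z axis and vertical above 0.5 rad).
It also fails if it takes over 56 s, if anything falls off the work surface, if the arm or the gripper's body presses on something with over 40 N, if the wrist force passes 120 N, or if a joint passes its speed limit or range.

## Working session

There is one attempt and no reset: what is moved stays moved. The work goes in short steps, Python scripts to look and compute and a tool call to move; the robot and the scene stay as the last step left them, time stands still between calls to the robot, and variables do not carry over. Pictures are saved under pics/ and viewed, at most 10 in all, crops included, and the job is handed in when it is done.

Besides the shell and the picture viewer there is one more tool, called after "Emit:" as name(argument=value, ...) on one line, values as JSON. apply_moves: Moves the arm, as the interface text tells. Its arguments: {"type":"object","properties":{"series":{"type":"array"},"claw":{"type":"number"},"newtons":{"type":"number"}},"required":["series"]}

```bash
mkdir -p pics; cat > h.py <<'E'
import numpy as np,cv2
from scipy.spatial.transform import Rotation as R
from plant import robot
def grab(n,tag):
    p,d=robot.read_camera(n); cv2.imwrite(f'pics/{tag}.png',p); np.save(f'pics/{tag}.npy',d); return p,d
def P(n,u,v,z):
    c=robot.calibration(n);E=np.array(c['extrinsics'])
    return c,E
def pix2w(n,u,v,d):
    c=robot.calibration(n);E=np.linalg.inv(np.array(c['extrinsics']))
    u,v,d=map(np.asarray,(u,v,d))
    X=np.stack([(u-c['cx'])/c['fx']*d,(v-c['cy'])/c['fy']*d,d],-1)
    return X@E[:3,:3].T+E[:3,3]
def cloud(n,d):
    v,u=np.mgrid[:384,:512]; return pix2w(n,u,v,d)
E
python3 - <<'E'
from h import *
s=robot.read_state();print(s)
ps=[cv2.resize(grab(n,n+'0')[0],None,fx=1.56,fy=1.56) for n in('top','side')]
for n,p in zip(('top','side'),ps): cv2.imwrite(f'pics/{n}0b.png',p)
E
```

```text
{'t': 0.0, 'q': array([ 1.17860619e+00,  1.31152800e-01,  1.48928579e+00,  4.83418352e-06,
        1.52299805e+00, -8.53893458e-02]), 'dq': array([ 3.57967826e-04, -4.56736872e-04,  8.79777734e-04, -9.90865130e-04,
        1.30298376e-04, -8.43405299e-05]), 'joint_torque': array([ 1.17494343e-03, -5.59836352e+01, -4.91767859e+01,  7.71988579e-02,
        3.49247362e-02, -1.36376702e-04]), 'tool_pos': array([0.18108894, 0.57177655, 0.40368856]), 'orientation': array([-4.79966517e-01, -3.10426464e+00,  2.81214576e-03]), 'force': array([0.20795602, 0.50322531, 0.77043349]), 'wrist_torque': array([0.00731255, 0.02433367, 0.01228869]), 'gripper_force': 0.0, 'opening': 0.09305854769539913}
```

View pics/top0b.png

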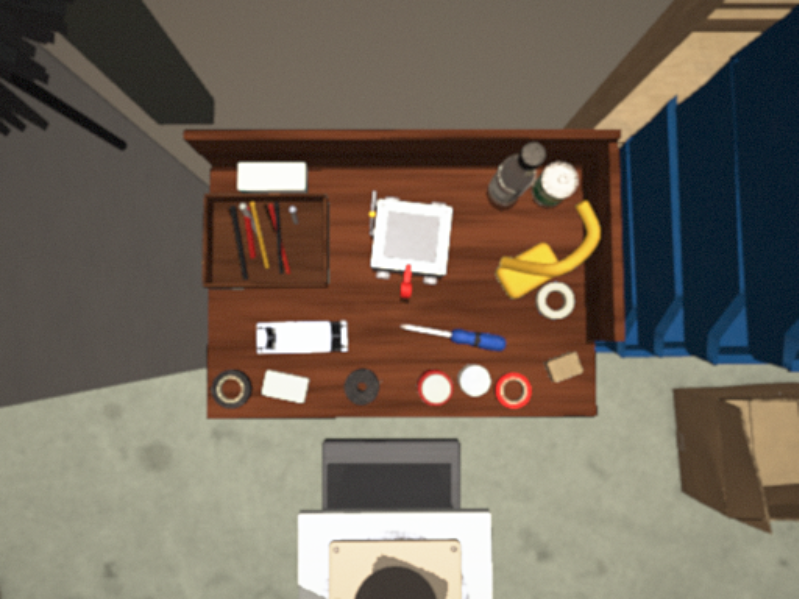

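View pics/side0b.png

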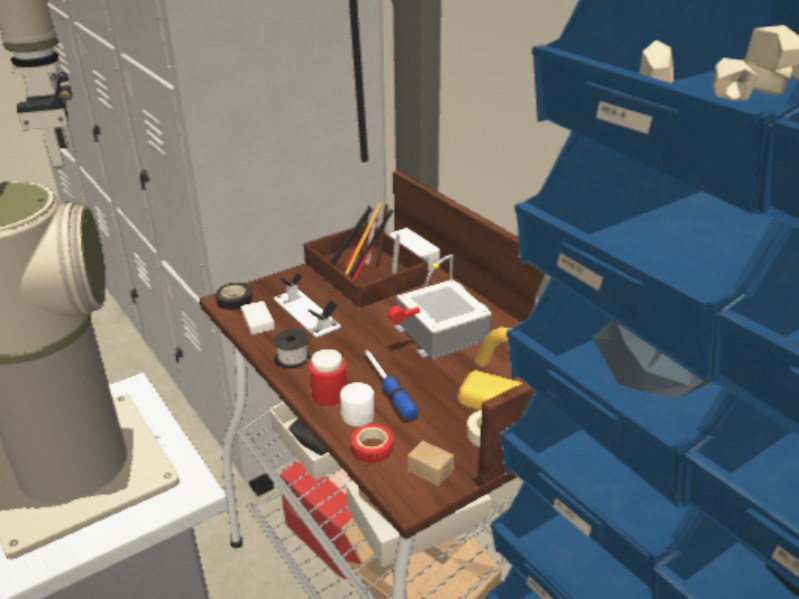

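The top view (1.56×) shows the screwdriver from tip (402,327) to butt (505,343). In the cradle, the narrow V is at (265,338) and the wide V at (338,337). The red pull is at (405,290) and the box centre at (411,237). The tip points to +y, the same way as the cradle. I'll segment these for precise positions.

```bash
python3 - <<'E'
from h import *
for n in ('top',):
    p=cv2.imread(f'pics/{n}0.png');d=np.load(f'pics/{n}0.npy');W=cloud(n,d)
    c=robot.calibration(n);print(c)
    h=cv2.cvtColor(p,cv2.COLOR_BGR2HSV).astype(int)
    def rep(name,m,box):
        x0,y0,x1,y1=[int(b/1.56) for b in box];k=np.zeros_like(m);k[y0:y1,x0:x1]=m[y0:y1,x0:x1]
        w=W[k&(d>0)];v,u=np.nonzero(k);q=w.mean(0)
        e,V=np.linalg.eigh(np.cov(w[:,:2].T));a=V[:,1]*np.sign(V[1,1]);s=(w[:,:2]-q[:2])@a
        print(name,len(w),'uv',u.mean().round(1),v.mean().round(1),'mean',q.round(4),'z',np.percentile(w[:,2],[5,50,95]).round(3),'axis',a.round(3),'ends',(q[:2]+s.min()*a).round(4),(q[:2]+s.max()*a).round(4),'bb',w.min(0).round(3),w.max(0).round(3))
    z=W[...,2]
    blue=(h[...,0]>100)&(h[...,0]<130)&(h[...,1]>120)&(h[...,2]>60)
    rep('handle',blue,(440,315,520,360))
    rep('driver z',(z>.004),(395,315,515,357))
    rep('pull',((h[...,0]<8)|(h[...,0]>172))&(h[...,1]>180)&(h[...,2]>120),(390,260,420,305))
    rep('cradle foot',(h[...,1]<60)&(h[...,2]>150),(250,310,355,360))
    rep('cradle black',(h[...,2]<60),(250,310,355,360))
    rep('Vs high',(z>.03),(250,310,355,360))
    rep('wide high',(z>.03),(310,310,355,360))
    rep('narrow high',(z>.03),(250,310,290,360))
    rep('lid',(h[...,1]<60)&(h[...,2]>120)&(z>.045),(365,190,460,285))
    rep('bottle',(z>.1),(480,135,548,210))
    rep('driver lidbb',(z>.03)&(z<.12),(360,185,380,250))
p=cv2.imread('pics/top0.png');cv2.imwrite('pics/c1.png',cv2.resize(p[165:275,125:345],None,fx=3.6,fy=3.6,interpolation=cv2.INTER_CUBIC))
E
```

```text
{'fx': 393.5822591454128, 'fy': 393.5822591454128, 'cx': 248.89292125653512, 'cy': 186.23155271708373, 'extrinsics': array([[-0.00541529, -0.99996479,  0.0064099 ,  0.01083354],
       [-0.9976351 ,  0.00496324, -0.06855347,  0.51675734],
       [ 0.06851924, -0.00676597, -0.99762685,  1.00579578],
       [ 0.        ,  0.        ,  0.        ,  1.        ]])}
handle 253 uv 306.7 217.4 mean [ 0.4352 -0.1403  0.0219] z [0.016 0.022 0.026] axis [0.184 0.983] ends [ 0.4272 -0.1831] [ 0.4434 -0.0966] bb [ 0.418 -0.183  0.013] [ 0.452 -0.095  0.028]
driver z 440 uv 298.7 216.3 mean [ 0.438  -0.1203  0.0188] z [0.005 0.02  0.026] axis [0.16  0.987] ends [ 0.425  -0.2007] [ 0.4559 -0.0098] bb [ 0.41  -0.199  0.004] [ 0.478 -0.01   0.028]
pull 112 uv 260.0 183.2 mean [ 0.5218 -0.0196  0.0521] z [-0.001  0.068  0.076] axis [-0.987  0.159] ends [ 0.551  -0.0243] [ 0.5032 -0.0166] bb [ 0.504 -0.032 -0.004] [ 0.551 -0.009  0.078]
cradle foot 982 uv 191.5 215.8 mean [0.4409 0.1586 0.0069] z [0.001 0.006 0.011] axis [-0.017  1.   ] ends [0.4423 0.0787] [0.4396 0.2316] bb [ 0.414  0.079 -0.004] [0.
[... 581 characters left out ...]
5 mean [0.4396 0.2019 0.0454] z [0.034 0.045 0.054] axis [-1.     0.004] ends [0.4584 0.2018] [0.421 0.202] bb [0.421 0.196 0.031] [0.458 0.208 0.056]
lid 2104 uv 262.7 151.1 mean [ 0.6026 -0.0269  0.057 ] z [0.053 0.057 0.06 ] axis [0.268 0.963] ends [ 0.5846 -0.0916] [0.6222 0.0435] bb [ 0.542 -0.091  0.045] [0.666 0.038 0.102]
bottle 974 uv 331.4 101.3 mean [ 0.7019 -0.1806  0.1528] z [0.107 0.14  0.215] axis [0.984 0.177] ends [ 0.662  -0.1877] [ 0.7497 -0.172 ] bb [ 0.662 -0.238  0.1  ] [ 0.743 -0.127  0.219]
driver lidbb 143 uv 239.8 142.4 mean [0.6233 0.0306 0.0654] z [0.033 0.057 0.099] axis [1.    0.009] ends [0.5822 0.0302] [0.6646 0.031 ] bb [0.582 0.025 0.03 ] [0.665 0.039 0.102]
```

View pics/c1.png

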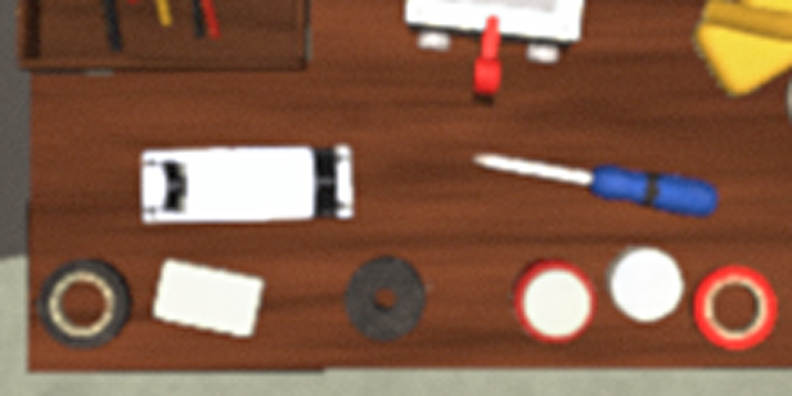

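The crop shows the driver tip at (476,158), butt at (717,198) and handle centre at (654,190). The cradle Vs are at (175,186) and (325,183), and the pull at (487,76). A white cylinder sits near the handle at (646,284). I still need neighbour heights and the exact pull and box yaw.

```bash
python3 - <<'E'
from h import *
p=cv2.imread('pics/top0.png');d=np.load('pics/top0.npy');W=cloud('top',d);z=W[...,2]
h=cv2.cvtColor(p,cv2.COLOR_BGR2HSV).astype(int)
def crop(name,x0,y0,x1,y1,zl=.012):
    w=W[165+int(y0/3.6):165+int(y1/3.6),125+int(x0/3.6):125+int(x1/3.6)].reshape(-1,3);w=w[(w[:,2]>zl)&(w[:,2]<.3)]
    print(name,w.min(0).round(3),w.max(0).round(3),np.percentile(w[:,2],95).round(3))
crop('whitejar',605,240,690,330);crop('redjar',510,255,598,345);crop('redtape',692,260,785,350);crop('spool',340,250,430,345)
crop('whitebox',150,255,268,340);crop('pens',20,0,310,80);crop('pullregion',470,15,505,100,.055)
m=((h[...,0]<8)|(h[...,0]>172))&(h[...,1]>150)&(z>.055)&(z<.09); m[:160]=0;m[200:]=0;m[:,:245]=0;m[:,275:]=0
w=W[m];print('pull',len(w),w.mean(0));
s=w[w[:,0]<.535];print('disc',len(s),s.mean(0),s.min(0),s.max(0))
for r in w[np.argsort(w[:,0])][::6]: print(r.round(4))
L=(z>.05)&(z<.064)&(h[...,1]<70)
L[:110]=0;L[200:]=0;L[:,:225]=0;L[:,300:]=0
q=(W[L][:,:2]*1000).astype(np.float32);r=cv2.minAreaRect(q);print('lid',r,cv2.boxPoints(r))
E
```

```text
whitejar [ 0.346 -0.152  0.013] [ 0.393 -0.105  0.051] 0.049
redjar [ 0.334 -0.09   0.013] [ 0.387 -0.036  0.078] 0.075
redtape [ 0.323 -0.223  0.012] [ 0.379 -0.167  0.024] 0.021
spool [0.332 0.026 0.016] [0.387 0.082 0.043] 0.04
whitebox [0.335 0.145 0.012] [0.384 0.217 0.025] 0.022
pens [0.522 0.11  0.012] [0.574 0.31  0.051] 0.048
pullregion [ 0.504 -0.03   0.055] [ 0.557 -0.007  0.078] 0.075
pull 102 [ 0.52350695 -0.01870206  0.06917732]
disc 78 [ 0.51736969 -0.01790215  0.07071446] [ 0.50382223 -0.02660272  0.06038713] [ 0.53404901 -0.00902618  0.07843382]
[ 0.5038 -0.0189  0.069 ]
[ 0.5042 -0.0091  0.0642]
[ 0.5063 -0.0139  0.0693]
[ 0.5087 -0.0114  0.0709]
[ 0.5109 -0.0237  0.0742]
[ 0.5135 -0.0188  0.0724]
[ 0.5158 -0.0237  0.0738]
[ 0.5183 -0.0213  0.0743]
[ 0.5208 -0.0114  0.0742]
[ 0.5234 -0.0239  0.0714]
[ 0.5259 -0.014   0.0717]
[ 0.529  -0.0192  0.0646]
[ 0.5315 -0.0242  0.0635]
[ 0.5364 -0.0192  0.0656]
[ 0.5389 -0.0243  0.0643]
[ 0.5439 -0.0218  0.0651]
[ 0.5465 -0.0244  0.0633]
lid ((604.4144287109375, -24.90105438232422), (126.70325469970703, 115.24346160888672), 83.456787109375) [[539.949    -81.27388 ]
 [654.4418   -94.40616 ]
 [668.8799    31.471771]
 [554.3871    44.60405 ]]
```

Emit:
apply_moves(series=[[[0, 0, 5], [0, 0, 0.119]], [[0, 0, 5], [0, 0, 0.119]], [[0, 0, 5], [0, 0, 0.119]], [[0, 0, 5], [0, 0, 0.119]], [[0, 0, 0], [0, 0, 0.119]], [[0, 0, 0], [0, 0, 0.119]], [[0, 0, 0], [0, 0, 0.119]], [[0, 0, 0], [0, 0, 0.119]], [[0, 0, 0], [0, 0, 0.119]], [[0, 0, 0], [0, 0, 0.119]], [[0, 0, 0], [0, 0, 0.119]], [[0, 0, 0], [0, 0, 0.119]]], claw=0.41, newtons=20)

```text
t: 1.1
tool_pos: [0.1811, 0.5718, 0.3841]
orientation: [2.402, 2.025, -0.002]
force: [-1.2, -0.0, 0.7]
opening: 0.0377
gripper_force: 0.0
```

Emit:
apply_moves(series=[[[-27.2, 15.4, 3.5], [0, 0, 0]], [[-27.2, 15.4, 3.5], [0, 0, 0]], [[-27.2, 15.4, 3.5], [0, 0, 0]], [[-27.2, 15.4, 3.5], [0, 0, 0]], [[-27.2, 15.4, 3.5], [0, 0, 0]], [[-27.2, 15.4, 3.5], [0, 0, 0]], [[-27.2, 15.4, 3.5], [0, 0, 0]], [[-27.2, 15.4, 3.5], [0, 0, 0]], [[-27.2, 15.4, 3.5], [0, 0, 0]], [[-27.2, 15.4, 3.5], [0, 0, 0]], [[-27.2, 15.4, 3.5], [0, 0, 0]], [[-27.2, 15.4, 3.5], [0, 0, 0]]])

```text
t: 2.1
tool_pos: [0.3102, 0.2184, 0.3423]
orientation: [-2.396, -2.032, 0.0]
force: [0.9, 0.5, 1.1]
opening: 0.0383
gripper_force: 0.0
```

Emit:
apply_moves(series=[[[-27.2, 15.4, 3.5], [0, 0, 0]], [[-27.2, 15.4, 3.5], [0, 0, 0]], [[-27.2, 15.4, 3.5], [0, 0, 0]], [[-27.2, 15.4, 3.5], [0, 0, 0]], [[-27.2, 15.4, 3.5], [0, 0, 0]], [[-27.2, 15.4, 3.5], [0, 0, 0]], [[-27.2, 15.4, 3.5], [0, 0, 0]], [[-27.2, 15.4, 3.5], [0, 0, 0]], [[-27.2, 15.4, 3.5], [0, 0, 0]], [[-27.2, 15.4, 3.5], [0, 0, 0]], [[-27.2, 15.4, 3.5], [0, 0, 0]], [[-20, 10, 3.5], [0, 0, 0]]])

```text
t: 3.1
tool_pos: [0.4354, -0.1267, 0.3003]
orientation: [2.397, 2.031, -0.0]
force: [-0.0, 0.7, 0.2]
opening: 0.0385
gripper_force: 0.0
```

```bash
cat >> h.py <<'E'
def go(x,y,z,yang):
    """tool-frame shift (mm) and turn left to TCP target, tool down with tool y at angle yang"""
    import time
    s=robot.read_state();M=R.from_rotvec(s['orientation'])
    yv=np.array([np.cos(yang),np.sin(yang),0]);zv=np.array([0,0,-1.]);T=R.from_matrix(np.c_[np.cross(yv,zv),yv,zv])
    print('t',s['t'],'tcp',s['tool_pos'].round(4),'open',round(s['opening'],4),'gf',s['gripper_force'],'F',s['force'].round(1),'q',s['q'].round(2))
    print('shift mm',(M.inv().apply(np.array([x,y,z])-s['tool_pos'])*1000).round(1),'turn',(M.inv()*T).as_rotvec().round(4))
E
python3 -c "
from h import *
go(.4363,-.1335,.3,-.166)"
```

```text
t 3.1 tcp [ 0.4354 -0.1267  0.3003] open 0.0385 gf 0.0 F [-0.   0.7  0.2] q [-0.4  -0.2   2.01 -0.    1.34 -0.23]
shift mm [-6.6  2.   0.3] turn [0.0001 0.0004 0.0009]
```

Emit:
apply_moves(series=[[[-3.3, 1, 15], [0, 0, 0]], [[-3.3, 1, 20], [0, 0, 0]], [[0, 0, 20], [0, 0, 0]], [[0, 0, 15], [0, 0, 0]], [[0, 0, 5], [0, 0, 0]], [[0, 0, 0], [0, 0, 0]]])

```text
t: 3.6
tool_pos: [0.435, -0.1309, 0.224]
orientation: [-2.393, -2.03, 0.003]
force: [-1.1, -0.5, 0.3]
opening: 0.0381
gripper_force: 0.0
```

```bash
python3 -c "
from h import *
go(.4363,-.1335,.189,-.166)
a=grab('side','s1')[0];b=grab('top','t1')[0]
a=cv2.resize(a[195:305,180:300],(600,550),interpolation=cv2.INTER_CUBIC)
cv2.imwrite('pics/s1c.png',a)
b=cv2.resize(b[180:250,240:350],None,fx=5,fy=5,interpolation=cv2.INTER_CUBIC)
cv2.imwrite('pics/t1c.png',b)"
```

```text
t 3.6 tcp [ 0.435  -0.1309  0.224 ] open 0.0381 gf 0.0 F [-1.1 -0.5  0.3] q [-0.41 -0.09  2.06 -0.    1.18 -0.24]
shift mm [-2.4  1.8 35. ] turn [-0.0037 -0.0009  0.0019]
```

View pics/s1c.png

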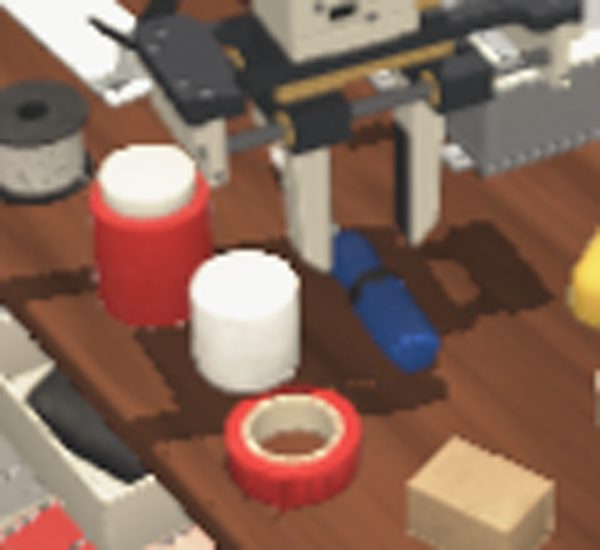

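The fingers straddle the handle, with the left finger at (310,250), the handle at (380,300) and the right finger at (415,230). The white jar at (245,320) is clear, so I'm descending.

Emit:
apply_moves(series=[[[-1, 1.5, 3], [0, 0, 0]], [[0, 0, 8], [0, 0, 0]], [[0, 0, 8], [0, 0, 0]], [[0, 0, 8], [0, 0, 0]], [[0, 0, 5], [0, 0, 0]], [[0, 0, 2], [0, 0, 0]], [[0, 0, 0], [0, 0, 0]]])

```text
t: 4.28
tool_pos: [0.4368, -0.1323, 0.1907]
orientation: [-2.395, -2.031, 0.001]
force: [-0.7, 0.4, 0.7]
opening: 0.0377
gripper_force: 0.0
```

Emit:
apply_moves(series=[[[0, 0, 0], [0, 0, 0]], [[0, 0, 0], [0, 0, 0]], [[0, 0, 0], [0, 0, 0]], [[0, 0, 0], [0, 0, 0]], [[0, 0, 0], [0, 0, 0]], [[0, 0, 0], [0, 0, 0]]], claw=0, newtons=25)

```text
t: 4.78
tool_pos: [0.4375, -0.1326, 0.1921]
orientation: [2.395, 2.032, 0.001]
force: [-0.6, -0.2, 1.5]
opening: 0.0249
gripper_force: 25.0
```

Emit:
apply_moves(series=[[[0, 0, -6], [0, 0, 0]], [[0, 0, -12], [0, 0, 0]], [[0, 0, -16], [0, 0, 0]], [[0, 0, -18], [0, 0, 0]], [[0, 0, -16], [0, 0, 0]], [[0, 0, -12], [0, 0, 0]], [[0, 0, -6], [0, 0, -0.045]], [[0, 0, 0], [0, 0, -0.07]], [[0, 0, 0], [0, 0, -0.07]], [[5, 0, 0], [0, 0, 0]], [[12, 1, 0], [0, 0, 0]], [[18, 1, 0], [0, 0, 0]]])

```text
t: 5.78
tool_pos: [0.4384, -0.0975, 0.2779]
orientation: [2.203, 2.24, -0.0]
force: [-0.3, -0.8, -0.4]
opening: 0.0249
gripper_force: 25.0
```

Emit:
apply_moves(series=[[[25, 1, 0], [0, 0, 0]], [[25, 1, 0], [0, 0, 0]], [[25, 1, 0], [0, 0, 0]], [[25, 1, 0], [0, 0, 0]], [[25, 1, 0], [0, 0, 0]], [[25, 1, 0], [0, 0, 0]], [[25, 0, 0], [0, 0, 0]], [[22, 0, 0], [0, 0, 0]], [[18, 0, 0], [0, 0, 0]], [[10, 0, 0], [0, 0, 0]], [[4, 0, 0], [0, 0, 0]], [[0, 0, 0], [0, 0, 0]]])

```text
t: 6.78
tool_pos: [0.4396, 0.1322, 0.2777]
orientation: [-2.198, -2.245, 0.0]
force: [0.4, -0.8, -0.7]
opening: 0.0249
gripper_force: 25.0
```

```bash
python3 -c "
from h import *
go(.441,.1315,.221,.019)
p,d=grab('side','s2');
cv2.imwrite('pics/s2c.png',cv2.resize(p[150:250,150:270],(720,600),interpolation=cv2.INTER_CUBIC))
p,d=grab('top','t2');W=cloud('top',d);z=W[...,2];h=cv2.cvtColor(p,cv2.COLOR_BGR2HSV).astype(int)
m=(h[...,0]>100)&(h[...,0]<130)&(h[...,1]>120)&(h[...,2]>40)&(z>.03)&(z<.2)&(W[...,0]<.5);w=W[m]
print(len(w),w.min(0),w.max(0),w.mean(0))
# shank: beyond the handle
m=(z>.08)&(z<.14)&(W[...,1]>.175)&(W[...,1]<.28)&(abs(W[...,0]-.44)<.04);w=W[m];print(len(w))
if len(w): print(w.mean(0),w.min(0),w.max(0),np.polyfit(w[:,1],w[:,0],1),np.polyfit(w[:,1],w[:,2],1))
"
```

```text
t 6.7833 tcp [0.4396 0.1322 0.2777] open 0.0249 gf 24.960230411379598 F [ 0.4 -0.8 -0.7] q [ 0.18 -0.16  2.01 -0.    1.29  0.16]
shift mm [-0.7  1.4 56.7] turn [-0.0003  0.0001  0.0023]
1219 [ 0.41080358 -0.45518049  0.0306714 ] [0.49996946 0.09712337 0.19964716] [ 0.45680948 -0.37682572  0.11637077]
0
```

View pics/s2c.png

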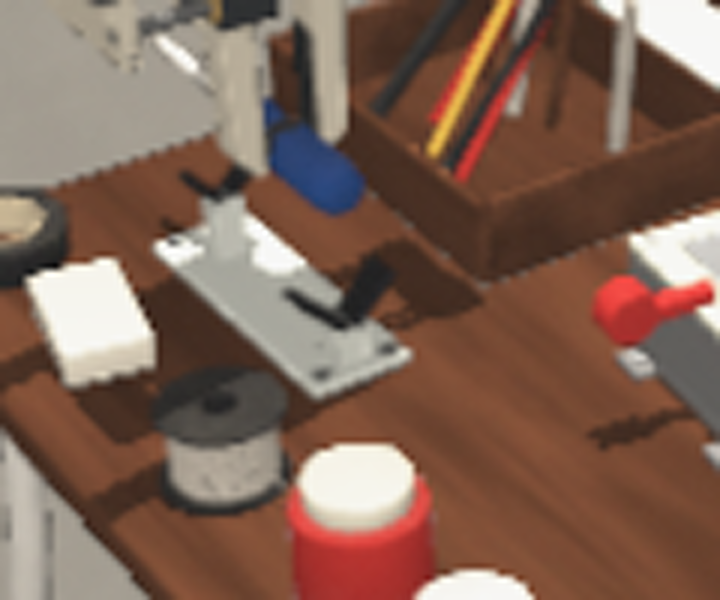

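Emit:
apply_moves(series=[[[-0.5, 1.4, 4], [0, 0, 0]], [[0, 0, 10], [0, 0, 0]], [[0, 0, 12], [0, 0, 0]], [[0, 0, 10], [0, 0, 0]], [[0, 0, 6], [0, 0, 0]], [[0, 0, 4], [0, 0, 0]], [[0, 0, 3], [0, 0, 0]], [[0, 0, 3], [0, 0, 0]], [[0, 0, 2], [0, 0, 0]], [[0, 0, 0], [0, 0, 0]], [[0, 0, 0], [0, 0, 0]]])

```text
t: 7.8
tool_pos: [0.4414, 0.1312, 0.224]
orientation: [2.198, 2.245, 0.001]
force: [0.4, -0.9, -1.0]
opening: 0.0252
gripper_force: 25.0
```

Emit:
apply_moves(series=[[[0, 0, 1], [0, 0, 0]], [[0, 0, 1], [0, 0, 0]], [[0, 0, 0], [0, 0, 0]], [[0, 0, 0], [0, 0, 0]]])

```text
t: 8.13
tool_pos: [0.4416, 0.1313, 0.2232]
orientation: [2.197, 2.244, 0.001]
force: [-4.4, -1.4, 10.7]
opening: 0.0248
gripper_force: 24.9
```

```bash
python3 -c "
from h import *
go(.441,.1315,.221,.019)
p,d=grab('side','s3');
cv2.imwrite('pics/s3c.png',cv2.resize(p[160:230,150:240],(765,595),interpolation=cv2.INTER_CUBIC))
"
```

```text
t 8.1333 tcp [0.4416 0.1313 0.2232] open 0.0248 gf 24.94075940250429 F [-4.4 -1.4 10.7] q [ 0.18 -0.08  2.05 -0.    1.17  0.16]
shift mm [ 0.2 -0.6  2.2] turn [ 0.0012 -0.0001  0.0023]
```

View pics/s3c.png

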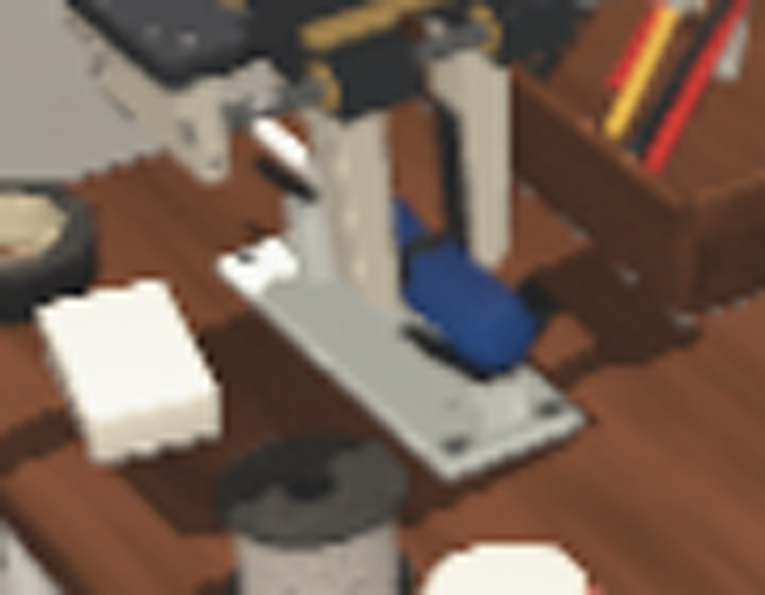

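The driver is in the Vs, with the handle at (470,310) in the wide V and the shank at (285,150) over the narrow V. I'm nudging 0.6 mm in −y and releasing.

Emit:
apply_moves(series=[[[0, -0.6, -0.5], [0, 0, 0]], [[0, 0, 0], [0, 0, 0]]])

```text
t: 8.35
tool_pos: [0.4412, 0.1313, 0.2233]
orientation: [2.197, 2.244, 0.003]
force: [0.5, -0.2, 5.3]
opening: 0.0248
gripper_force: 24.9
```

Emit:
apply_moves(series=[[[0, 0, 0], [0, 0, 0]], [[0, 0, 0], [0, 0, 0]], [[0, 0, 0], [0, 0, 0]], [[0, 0, 0], [0, 0, 0]], [[0, 0, -4], [0, 0, 0]], [[0, 0, -8], [0, 0, 0]], [[0, 0, -14], [0, 0, 0]], [[0, 0, -20], [0, 0, 0]], [[0, 0, -20], [0, 0, 0]], [[0, 0, -20], [0, 0, 0]], [[0, 0, -10], [0, 0, 0]], [[0, 0, 0], [0, 0, 0]]], claw=0.42)

```text
t: 9.35
tool_pos: [0.4416, 0.1314, 0.3216]
orientation: [2.196, 2.242, 0.007]
force: [0.1, 0.5, 0.6]
opening: 0.0389
gripper_force: 0.0
```

```bash
python3 -c "
from h import *
Y=np.pi/2-.114
go(.517,-.018,.30,Y)
p,d=grab('side','s4');
cv2.imwrite('pics/s4c.png',cv2.resize(p[160:230,150:240],(765,595),interpolation=cv2.INTER_CUBIC))
"
```

```text
t 9.35 tcp [0.4416 0.1314 0.3216] open 0.0389 gf 0.0 F [0.1 0.5 0.6] q [ 0.18 -0.2   1.97 -0.    1.37  0.16]
shift mm [-150.9   72.1   21.8] turn [ 0.0051  0.0032 -1.4358]
```

View pics/s4c.png

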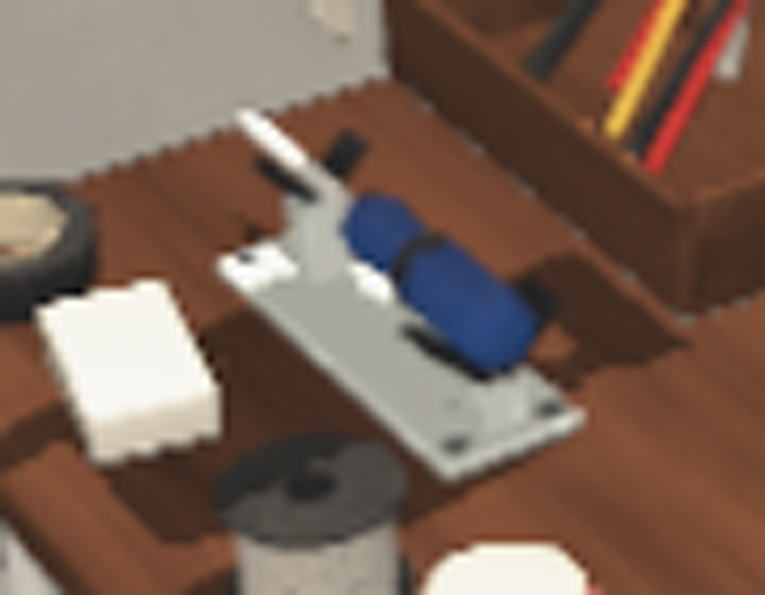

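The driver is seated, with the handle at (440,280) in the wide V and the shank at (300,165) in the narrow V. Now for the pull.

Emit:
apply_moves(series=[[[-8, 4, 0], [0, 0, 0]], [[-20, 10, 0], [0, 0, 0]], [[-25, 12, 0], [0, 0, 0]], [[-25, 12, 0], [0, 0, 0]], [[-25, 12, 0], [0, 0, 0]], [[-25, 12, 0], [0, 0, 0]], [[-15, 7, 0], [0, 0, 0]], [[-8, 3, 0], [0, 0, 0]], [[0, 0, 5], [0.005, 0.003, 0]], [[0, 0, 5], [0, 0, -0.12]], [[0, 0, 5], [0, 0, -0.12]], [[0, 0, 5], [0, 0, -0.12]]])

```text
t: 10.4
tool_pos: [0.5149, -0.0174, 0.2966]
orientation: [-1.748, -2.601, 0.002]
force: [0.1, 0.2, -0.4]
opening: 0.0391
gripper_force: 0.0
```

Emit:
apply_moves(series=[[[0, 0, 0], [0, 0, -0.12]], [[0, 0, 0], [0, 0, -0.12]], [[0, 0, 0], [0, 0, -0.12]], [[0, 0, 0], [0, 0, -0.12]], [[0, 0, 0], [0, 0, -0.12]], [[0, 0, 0], [0, 0, -0.12]], [[0, 0, 0], [0, 0, -0.12]], [[0, 0, 0], [0, 0, -0.12]], [[0, 0, 0], [0, 0, -0.115]], [[0, 0, 0], [0, 0, 0]], [[0, 0, 0], [0, 0, 0]]])

```text
t: 11.32
tool_pos: [0.515, -0.0175, 0.2973]
orientation: [-0.184, -3.129, -0.005]
force: [0.3, -0.6, -0.9]
opening: 0.0391
gripper_force: 0.0
```

```bash
python3 -c "
from h import *
go(.517,-.018,.229,np.pi/2-.114)"
```

```text
t 11.3167 tcp [ 0.515  -0.0175  0.2973] open 0.0391 gf 0.0 F [ 0.3 -0.6 -0.9] q [-0.13 -0.02  1.84  0.    1.32 -1.59]
shift mm [-2.5 -0.5 68.2] turn [ 0.0026 -0.0071 -0.0036]
```

Emit:
apply_moves(series=[[[-2.5, -0.5, 5], [0.002, -0.005, 0]], [[0, 0, 12], [0, 0, 0]], [[0, 0, 15], [0, 0, 0]], [[0, 0, 15], [0, 0, 0]], [[0, 0, 12], [0, 0, 0]], [[0, 0, 6], [0, 0, 0]], [[0, 0, 3], [0, 0, 0]], [[0, 0, 0], [0, 0, 0]]])

```text
t: 11.98
tool_pos: [0.5177, -0.019, 0.2293]
orientation: [-0.181, -3.135, -0.001]
force: [-0.1, 0.2, -0.4]
opening: 0.0394
gripper_force: 0.0
```

```bash
python3 -c "
from h import *
go(.517,-.018,.229,np.pi/2-.114)
p,d=grab('side','s5');
cv2.imwrite('pics/s5c.png',cv2.resize(p[165:235,235:325],(765,595),interpolation=cv2.INTER_CUBIC))
"
```

```text
t 11.9833 tcp [ 0.5177 -0.019   0.2293] open 0.0394 gf 0.0 F [-0.1  0.2 -0.4] q [-0.14  0.07  1.89  0.    1.19 -1.59]
shift mm [0.8 0.9 0.3] turn [ 0.0003 -0.0019 -0.0013]
```

View pics/s5c.png

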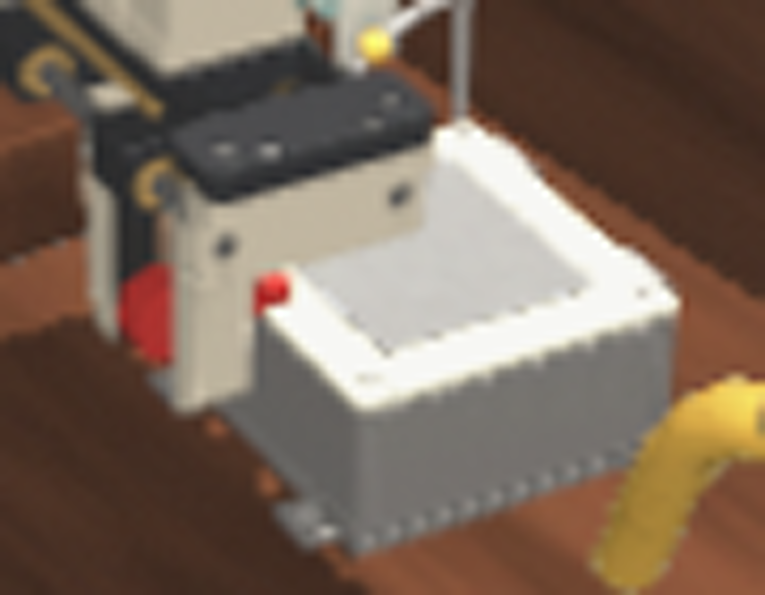

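The pull disc at (150,315) lies between the far finger (100,250) and the near finger (200,340), and the lid is shut. Closing.

Emit:
apply_moves(series=[[[0, 0, 0], [0, 0, 0]], [[0, 0, 0], [0, 0, 0]], [[0, 0, 0], [0, 0, 0]], [[0, 0, 0], [0, 0, 0]], [[0, 0, 0], [0, 0, 0]], [[0, 0, 0], [0, 0, 0]]], claw=0, newtons=20)

```text
t: 12.53
tool_pos: [0.5182, -0.0192, 0.2306]
orientation: [0.18, 3.136, -0.0]
force: [0.4, -2.0, 0.7]
opening: 0.0156
gripper_force: 20.0
```

```bash
python3 -c "
from h import *
go(.517,-.018,.229,np.pi/2-.114)
f=lambda a:np.array([-142*np.cos(a)+12*np.sin(a),142*np.sin(a)+12*np.cos(a)])
# tool x: toward -hinge (tool x=-box x), tool z = down
a=np.linspace(0,np.radians(50),25);r=np.array([f(k) for k in a]);D=np.diff(r,axis=0)
print(np.c_[-D[:,0],-D[:,1]].round(2).tolist())"
```

```text
t 12.5333 tcp [ 0.5182 -0.0192  0.2306] open 0.0156 gf 19.998239278793335 F [ 0.4 -2.   0.7] q [-0.14  0.07  1.88 -0.    1.19 -1.59]
shift mm [1.4 1.1 1.6] turn [-0.0001  0.0005 -0.0009]
[[-0.53, -5.15], [-0.72, -5.13], [-0.9, -5.1], [-1.09, -5.07], [-1.27, -5.02], [-1.45, -4.97], [-1.63, -4.92], [-1.81, -4.85], [-1.99, -4.79], [-2.16, -4.71], [-2.33, -4.63], [-2.5, -4.54], [-2.66, -4.45], [-2.82, -4.35], [-2.97, -4.24], [-3.13, -4.13], [-3.28, -4.01], [-3.42, -3.89], [-3.56, -3.77], [-3.69, -3.63], [-3.82, -3.5], [-3.95, -3.36], [-4.07, -3.21], [-4.18, -3.06]]
```

Emit:
apply_moves(series=[[[-0.5, 0, -5.1], [0, 0, 0]], [[-0.7, 0, -5.1], [0, 0, 0]], [[-0.9, 0, -5.1], [0, 0, 0]], [[-1.1, 0, -5.1], [0, 0, 0]], [[-1.3, 0, -5.0], [0, 0, 0]], [[-1.5, 0, -5.0], [0, 0, 0]], [[-1.6, 0, -4.9], [0, 0, 0]], [[-1.8, 0, -4.9], [0, 0, 0]], [[0, 0, 0], [0, 0, 0]], [[0, 0, 0], [0, 0, 0]]])

```text
t: 13.37
tool_pos: [0.5274, -0.0203, 0.2709]
orientation: [-0.18, -3.136, 0.0]
force: [-2.0, -5.2, -0.0]
opening: 0.0156
gripper_force: 20.0
```

Emit:
apply_moves(series=[[[-2, 0, -4.8], [0, 0, 0]], [[-2.2, 0, -4.7], [0, 0, 0]], [[-2.3, 0, -4.6], [0, 0, 0]], [[-2.5, 0, -4.5], [0, 0, 0]], [[-2.7, 0, -4.5], [0, 0, 0]], [[-2.8, 0, -4.3], [0, 0, 0]], [[-3, 0, -4.2], [0, 0, 0]], [[-3.1, 0, -4.1], [0, 0, 0]], [[0, 0, 0], [0, 0, 0]], [[0, 0, 0], [0, 0, 0]]])

```text
t: 14.2
tool_pos: [0.5479, -0.0226, 0.3063]
orientation: [-0.18, -3.136, 0.0]
force: [-1.7, -5.2, 0.2]
opening: 0.0158
gripper_force: 20.0
```

Emit:
apply_moves(series=[[[-3.3, 0, -4], [0, 0, 0]], [[-3.4, 0, -3.9], [0, 0, 0]], [[-3.6, 0, -3.8], [0, 0, 0]], [[-3.7, 0, -3.6], [0, 0, 0]], [[-3.8, 0, -3.5], [0, 0, 0]], [[-3.9, 0, -3.4], [0, 0, 0]], [[-4.1, 0, -3.2], [0, 0, 0]], [[-4.2, 0, -3.1], [0, 0, 0]], [[0, 0, 0], [0, 0, 0]], [[0, 0, 0], [0, 0, 0]], [[0, 0, 0], [0, 0, 0]], [[0, 0, 0], [0, 0, 0]]])

```text
t: 15.2
tool_pos: [0.5774, -0.0261, 0.3342]
orientation: [-0.18, -3.135, 0.0]
force: [-0.9, -5.0, -2.9]
opening: 0.0159
gripper_force: 20.0
```

```bash
python3 -c "
from h import *
go(.517+.0596,-.018-.0068,.229+.1045,np.pi/2-.114)
p,d=grab('side','s6');
cv2.imwrite('pics/s6c.png',cv2.resize(p[130:260,150:330],(792,572),interpolation=cv2.INTER_CUBIC))
W=cloud('side',d);w=W[100:260,200:330].reshape(-1,3)
b=(w-[.658,-.034,.05]);ex=np.array([.9935,-.114,0]);ey=np.array([.114,.9935,0]);x=b@ex;y=b@ey;z=b[:,2]
m=(z>.012)&(x<-.01)&(x>-.08)&(y<-.02)&(y>-.058)&(z<.1);print(m.sum())
if m.sum()>5:
  k=np.polyfit(x[m],z[m],1);print('lid angle deg',-np.degrees(np.arctan(k[0])),k, np.abs(z[m]-np.polyval(k,x[m])).mean())
"
```

```text
t 15.2 tcp [ 0.5774 -0.0261  0.3342] open 0.0159 gf 19.999867379665375 F [-0.9 -5.  -2.9] q [-0.13  0.12  1.63 -0.    1.39 -1.59]
shift mm [1.  1.2 0.7] turn [-0.0002 -0.0014 -0.0009]
42
lid angle deg 44.16209103632025 [-0.97117101  0.01687171] 0.0020939722827671625
```

View pics/s6c.png

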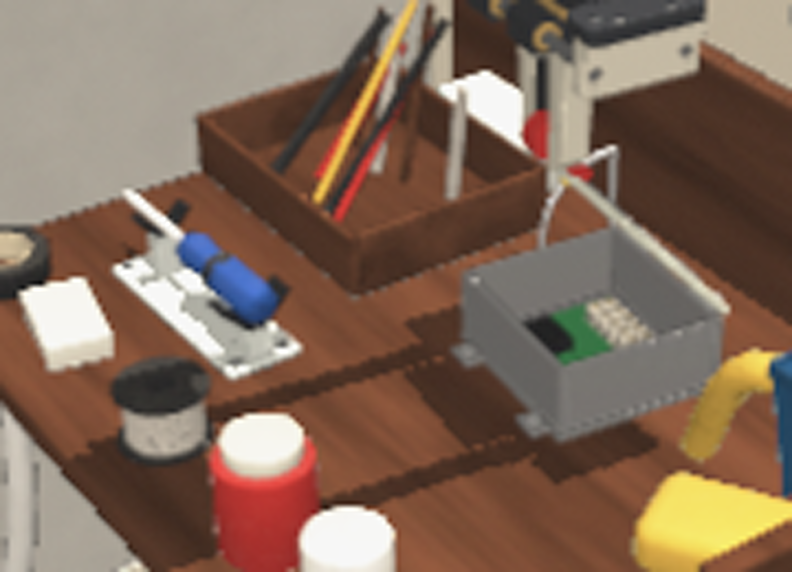

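```bash
python3 -c "
from h import *
c=robot.calibration('side');E=np.linalg.inv(np.array(c['extrinsics']));C=E[:3,3];print(C)
b=C-[.658,-.034,.05];print(np.degrees(np.arctan2(b[2],-(b@[.9935,-.114,0]))))
def proj(X):
    q=np.array(c['extrinsics'])@np.r_[X,1];return np.array([c['fx']*q[0]/q[2]+c['cx'],c['fy']*q[1]/q[2]+c['cy']])
H=np.array([.658,-.034,.05]);ex=np.array([.9935,-.114,0]);ey=np.array([.114,.9935,0])
for a in (40,44,47,50,53,56,60):
    t=np.radians(a);f=lambda l,n,y:H+ex*(-l*np.cos(t)+n*np.sin(t))+[0,0,l*np.sin(t)+n*np.cos(t)]+ey*y
    print(a,[((proj(f(l,n,y))-[150,130])*4.4).round(0).tolist() for l,n,y in((.11,.0,.06),(.11,.0,-.06),(0,.006,-.06),(.142,.012,0))])
"
```

```text
[-0.06460253 -0.88064204  0.75298057]
48.52544096968041
40 [[494.0, 154.0], [600.0, 248.0], [728.0, 306.0], [519.0, 161.0]]
44 [[502.0, 143.0], [608.0, 237.0], [728.0, 306.0], [531.0, 147.0]]
47 [[508.0, 135.0], [615.0, 228.0], [729.0, 306.0], [540.0, 137.0]]
50 [[514.0, 128.0], [622.0, 220.0], [729.0, 306.0], [549.0, 127.0]]
53 [[521.0, 121.0], [629.0, 213.0], [729.0, 307.0], [559.0, 118.0]]
56 [[528.0, 114.0], [636.0, 205.0], [730.0, 307.0], [569.0, 109.0]]
60 [[538.0, 105.0], [647.0, 196.0], [730.0, 307.0], [583.0, 98.0]]
```

The lid is edge-on to the side camera, running (570,178)–(725,305). That fits about 48–50°, and the yellow bead at (565,182) lies at the lid's edge. The pull is held at (537,130) and the driver is seated at (225,275), so I'm handing in.

```bash
python3 -c "
from plant import robot
print(robot.close_job())"
```

```text
the job is handed in; nothing more can be done
None
```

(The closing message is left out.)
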